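# Set the ratchet and clamp a soapstone carving

## Task

The half-carved stone lies loose in the ratchet vise, and the small pawl lever on the handle is set for opening: flip it fully over to the clamping side, then work the handle back and forth by its knob, feeling how hard it gets, until the stone is held snug between the jaw and the back stop. The stone is soft: grip it firmly enough to file, but stop well short of crushing it. Then let go, leaving the stone clamped and the pawl lever on the clamping side, without pushing on the jaw or the stone yourself and without disturbing the things lying around.

Things in the scene. Friction and masses are not known exactly. Their poses are not given: they have to be found in the camera images.
- spindle (a point): on the vertical axis of the vise's ratchet, 50 mm up, in the middle of a round steel cap plate (94 mm across, top 48 mm up; its 20 mm wide hub rises to 58 mm) that hides the ratchet wheel. The vise base is 130 x 270 mm, 20 mm high, bolted down. x points opposite to the handle at joint value 0 (away from the robot), y along the jaw's closing direction (robot's left), z up
- handle (a joint): vise handle about the spindle axis, rad; 0 = along the spindle's -x; grows counter-clockwise from above (knob goes to the robot's right); stops at -0.65, +0.65; stays where left. With the pawl on clamping, counter-clockwise strokes clamp, the clockwise return only clicks. The wheel has 12 teeth: up to 0.55 rad idle, then a small jolt as the pawl bites. Often 2 or 3 strokes; friction holds the clamp on release
- knob (a point): middle of the handle's upright round wooden knob: 22 mm diameter, 49 to 98 mm above the table, this point 75 mm up, 125 mm from the spindle axis. x points outward along the flat handle bar (24 mm wide, 41 to 49 mm up), z up. Push at the moving knob: 2 N idle or clicking, 5 N driving the free jaw, then 3 N more per 10 mm as the stone is squeezed; 9 to 10.5 N is snug, 13.5 N bruises it
- pawl (a joint): pawl lever relative to the handle, rad, counter-clockwise from above positive: -0.4 (stop) = opening, as found; +0.4 (stop) = clamping, the tab then on the counter-clockwise side of the handle. Stays where left; needs 2 to 3 N at the tab. Its upright pivot is on the handle's centre line, 40 mm from the spindle axis towards the knob. On opening, clockwise strokes open the jaw
- tab (a point): the pawl lever's upright steel tab, 10 mm wide (across the lever) x 16 mm (along it), from 56 to 94 mm above the table (the lever's flat bar is below it, 51 to 56 mm); this point is its middle, 78 mm up, 36 mm from the pawl pivot. x points outward along the lever, z up
- jaw: moving jaw, dark steel block with wooden face, 78 mm wide, 18 mm thick, 21 to 62 mm above the table, left of the cap plate. Origin: starts on the spindle axis at table height, moves with the jaw; the face is 80 mm from it along the spindle's y. Closes along that y, 20 mm per radian of driven wheel, 14 to 24 mm until snug. Not to be pushed by hand
- stone: half-carved grey soapstone, loose on the vise bed between the jaw and a fixed back stop (set at a different place each time): 64 x 44 mm block 32 mm high with a carved hump to 46 mm; clamped across its 44 mm. Origin: centre of its underside. Lies a little askew and is squared up as the jaw pushes it. Not to be touched by hand
- bed (a point): point on the vise bed's top, 20 mm above the table, between the jaw and the back stop, 110 mm along the spindle's y and 20 mm along its x.
- carved_bear: bystander: small dark stone bear, 65 x 26 x 42 mm, beside the vise; origin under its middle
- offcut: bystander: stone offcut 50 x 36 x 26 mm to the right of the vise; origin under its middle
- riffler: bystander: thin double-ended file, 170 mm long, 8 mm high, right of the handle; origin under its middle, x along it
- rasp: bystander: flat rasp with red handle, 305 mm long, 22 mm high; origin under it, x along it
- sanding_brick: bystander: grey sanding brick 130 x 65 x 38 mm; origin under its middle
- dust_brush: bystander: dust brush lying flat; origin under it, x along it

How it is judged (in metres and radians):
On the way, in this order (a step that is already met when the one before it is completed fails the run):
1. the pawl lever is flipped to the clamping side (value of joint pawl above 0.3 rad), for 0.2 s.
2. the jaw is ratcheted up to the stone until it is gripped (contact force between jaw and stone above 10 N), for 0.3 s.
At the end, for the whole second after the job is handed in: The stone sits flat (within 0.1 rad) and at rest on the vise bed (within 35 mm of the bed point), squeezed by the jaw with 10 to 60 N, and the pawl lever is on the clamping side (above +0.25 rad) (contact force between jaw and stone between 10 and 60 N and value of joint pawl above 0.25 rad and horizontal distance between stone and bed below 0.035 m and angle between stone's own z axis and vertical below 0.1 rad and linear speed of stone below 0.01 m/s); the robot touches nothing.
It fails at once if the stone is squeezed with more than 60 N (contact force between jaw and stone above 60 N).
It fails at once if the robot pushes the jaw or the stone with more than 3 N (contact force between any of the fingers, the arm and jaw above 3 N or contact force between any of the fingers, the arm and stone above 3 N).
It fails at once if a bystander is moved by more than 30 mm (distance of any of carved_bear, offcut, riffler, rasp, sanding_brick, dust_brush from where it was at the start of the episode above 0.03 m).
It also fails if it takes over 70 s, if anything falls off the work surface, if the arm or the gripper's body presses on something with over 40 N, if the wrist force passes 120 N, or if a joint passes its speed limit or range.

## Robot

A 6-joint arm with a two-finger parallel gripper is mounted at the origin on the work surface. World frame = base frame: x ahead of the robot, y to its left, z up, the work surface at z = 0. Lengths are in m, angles in degrees, forces in N, time in s.
With the tool pointing down it reaches from about 0.25 to 0.725 m from the base axis. Payload 9.7 kg.
Tool frame: the origin (TCP) lies at the very end of the fingers, on their centre line; the grasp point (between the pads) lies 19 mm behind it (bot.grip_depth is the distance from the TCP to the grasp point, in m); z points along the fingers, y is the direction in which the jaws open and shut (so a half turn about z gives the same grasp; the last joint's range is limited). The gripper opens to 85 mm and grips with 20 to 120 N. Pads are 22 mm wide; open, the fingers measure 114 mm over their backs; the gripper's body (76 mm by 85 mm) begins 54 mm behind the grasp point. The pads swing forward as they close: fully open they stand 13 mm farther back than shut.
Start: joints at [0, 4.979, 10.078, 95.1, 0, 90], TCP at [0.55, -0, 0.231] pointing down, gripper open.
Joint ranges: [-179.16, 179.16], [-48.56, 103.87], [-65.8, 70.77], [-126.05, 130.52], [-82.76, 87.17], [-180, 180]. Speed limits (degrees/s): [127.2, 127.2, 147.25, 180, 180, 180].

## Interface

Orientations are given as [roll, pitch, yaw] about the fixed x, y, z axes, in that order (R = Rz(yaw) Ry(pitch) Rx(roll)).
In Python, from workcell import telemetry, optics, order, bot gives the robot as it stands. The module is installed in compiled form; this text tells all that it offers.
- The arm moves only by the shell command python3 -m inch 'ROWS' [FORCE]. ROWS is JSON, a list of rows, each a list of 7 numbers: the shift along the tool's x, y, z in m, then the turn, a rotation vector about the tool's x, y, z in rad, then the closure, from 0 (fully open) to 1 (shut). In form: [[tx, ty, tz, rx, ry, rz, grip], ...]. A call has 1 to 12 rows; each row is the pose to reach, as a shift and turn from the pose commanded when the call began, along the tool's axes at that moment; what a row does not reach only later rows make up. A row lasts 1/12 s, in which the tool goes at most 41.7 mm and 7.16 degrees, less where a joint would pass 70% of its speed; a pose out of reach is approached as far as the arm can. A call with a gripper value outside its range is refused whole. The fingers move at their own pace and stop on an object; FORCE is the grip in N (left out, the last holds). Time passes only in rows, so rows that repeat a pose let the fingers close. It gives the time, the measured TCP pose, the force and the opening at its end, in the units of the state.
- telemetry.get_obs(): the state, without advancing time (a new reading comes with each control period).
- optics.camera(name): name is "scene" or "side" or "wrist"; returns (picture, depth): 384x512x3 uint8, red, green, blue; 384x512 float32, m along the optical axis (not along the pixel's ray), 0 where there is no reading.
- optics.camera_info(name): a dict with "camera_matrix" (3x3 intrinsics, pixels), "xyz" and "attitude" of the camera in the world; the wrist camera has in their place "mount" (4x4, takes a point from camera to tool coordinates, whose origin is the TCP and whose axes are the flange's). Camera axes: x right, y down, z forward; pixel columns grow to the right and rows downward; lengths in m; the calibration is good to about 2 mm. A picture is of the moment at which its call begins: read the wrist's pose just before it. camera_info takes no time and is no camera call.
- order.job_done(): hands the job in, once; it reports no verdict.
The state is a dict: "time": time; "q": joint angles; "qd": joint speeds; "joint_efforts": joint torques, N m; "ee_pos": TCP position; "tcp_rot": TCP orientation; "wrist_force": force on the tool from outside, world axes, zero at the start; "torque": the same for the moment, N m; "opening": finger opening in m.
Only numpy, scipy, OpenCV 4.12 (cv2) and the standard library are available. Lean on these libraries where they do the work, as an engineer would, in place of code of your own. Each camera call takes 0.05 s, during which the arm holds its last target. There are 200 camera calls.

## Working session

There is one attempt and no reset: what is moved stays moved. The work goes in short steps, Python scripts to look and compute and a shell command to move; the robot and the scene stay as the last step left them, time stands still between calls to the robot, and variables do not carry over. Pictures are saved under pics/ and viewed, about 8 in all and at most 12, crops included, and the job is handed in when it is done.

```bash
mkdir -p pics
python3 - <<'E'
from workcell import telemetry, optics
import cv2, numpy as np
print(telemetry.get_obs())
for n in ("scene","side"):
    p,d=optics.camera(n); print(n,optics.camera_info(n))
    cv2.imwrite(f"pics/{n}0.png",cv2.cvtColor(p,cv2.COLOR_RGB2BGR)); np.save(f"pics/{n}0d.npy",d)
print(optics.camera_info("wrist"))
a=cv2.imread("pics/scene0.png");b=cv2.imread("pics/side0.png")
E
```

```text
{'time': 0.0, 'q': array([ 1.18078458e-03,  5.01002413e+00,  1.00342660e+01,  9.50983632e+01,
       -1.21957648e-03,  8.99993060e+01]), 'qd': array([-0.11137441,  0.07189552,  0.02333193, -0.04898843,  0.02018709,
        0.0276406 ]), 'joint_efforts': array([ 7.68234549e-04, -5.20392072e+01,  4.64802504e+01,  1.63646933e-02,
        2.23589603e-05, -6.77332673e-05]), 'ee_pos': array([5.49777071e-01, 5.26372088e-06, 2.30591698e-01]), 'tcp_rot': array([-1.79925879e+02,  1.21867762e-03,  9.00018764e+01]), 'wrist_force': array([0.344245  , 0.14690188, 0.30026277]), 'torque': array([-0.01608499, -0.05134985, -0.03379264]), 'opening': 0.08543671630466154}
scene {'camera_matrix': array([[450.99031951,   0.        , 256.22875069],
       [  0.        , 450.99031951, 187.41662806],
       [  0.        ,   0.        ,   1.        ]]), 'xyz': array([ 1.14435586, -0.99024378,  0.7533059 ]), 'attitude': array([-121.10510232,    0.31451383,   30.44708902])}
side {'camera_matrix': array([[441.42487287,   0.        , 254.0990529 ],
       [  0.        , 441.42487287, 190.58463437],
       [  0.        ,   0.        ,   1.        ]]), 'xyz': array([0.38599892, 0.7442588 , 1.08421214]), 'attitude': array([-140.99084596,    0.2935843 , -165.89132569])}
{'camera_matrix': array([[287.02862707,   0.        , 255.63445598],
       [  0.        , 287.02862707, 189.01860423],
       [  0.        ,   0.        ,   1.        ]]), 'mount': array([[-4.47028629e-04, -9.58953541e-01, -2.83562879e-01,
         7.21615847e-02],
       [ 9.99999829e-01, -3.22138960e-04, -4.87060427e-04,
         8.15836140e-04],
       [ 3.75721670e-04, -2.83563049e-01,  9.58953521e-01,
        -1.42608335e-01],
       [ 0.00000000e+00,  0.00000000e+00,  0.00000000e+00,
         1.00000000e+00]])}
```

View pics/scene0.png

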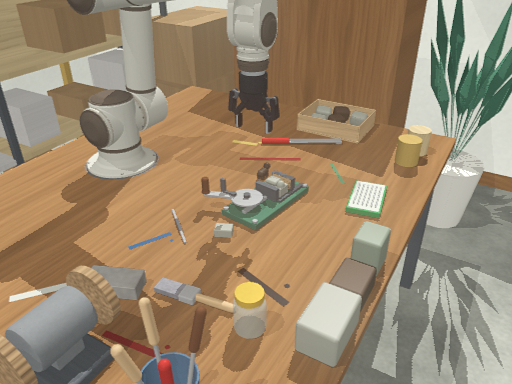

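View pics/side0.png

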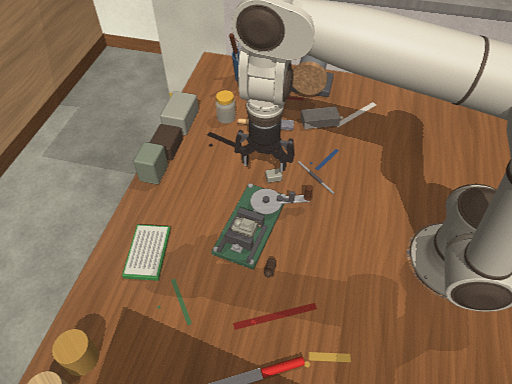

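The scene view shows the vise with its cap plate at (247,200), the knob at (206,186) and the tab near (224,185). The side view has the cap at (266,201), the knob at (308,190), the tab near (291,196) and the bear at (270,266). Next I compute positions from these.

```bash
cat > h.py <<'E'
import numpy as np, cv2
from scipy.spatial.transform import Rotation as R
from workcell import telemetry, optics
def cam(n,obs=None):
    i=optics.camera_info(n);K=i["camera_matrix"]
    if n=="wrist":
        o=obs or telemetry.get_obs();Rt=R.from_euler("xyz",o["tcp_rot"],degrees=True).as_matrix()
        M=i["mount"];return K,Rt@M[:3,:3],Rt@M[:3,3]+o["ee_pos"]
    return K,R.from_euler("xyz",i["attitude"],degrees=True).as_matrix(),i["xyz"]
def onplane(c,uv,z):
    K,Rc,t=c;d=Rc@np.linalg.solve(K,[uv[0],uv[1],1.]);return t+d*(z-t[2])/d[2]
def project(c,p):
    K,Rc,t=c;q=K@(Rc.T@(np.array(p)-t));return q[:2]/q[2]
def snap(n,f):
    o=telemetry.get_obs();c=cam(n,o);p,d=optics.camera(n)
    cv2.imwrite(f,cv2.cvtColor(p,cv2.COLOR_RGB2BGR));return c,p,d
E
python3 - <<'E'
from h import *
for n,l in (("scene",dict(cap=(247,199,.048),hub=(247,194,.058),knobtop=(206,179,.098),tabtop=(224,181,.094))),("side",dict(cap=(266,201,.048),hub=(266,199,.058),knobtop=(308,188,.098),tabtop=(291,194,.094),bear=(270,262,.04)))):
    for k,v in l.items(): print(n,k,onplane(cam(n),v[:2],v[2]).round(4))
a=cv2.imread("pics/scene0.png")[155:235,190:320];b=cv2.imread("pics/side0.png")[170:280,200:330]
cv2.imwrite("pics/crop0.png",np.hstack([cv2.resize(a,(390,330),interpolation=2),cv2.resize(b,(390,330),interpolation=2)]))
E
```

```text
scene cap [ 0.5584 -0.0539  0.048 ]
scene hub [ 0.5526 -0.0441  0.058 ]
scene knobtop [ 0.4404 -0.0877  0.098 ]
scene tabtop [ 0.4882 -0.0656  0.094 ]
side cap [ 0.5518 -0.0384  0.048 ]
side hub [ 0.5519 -0.0381  0.058 ]
side knobtop [ 0.4369 -0.0759  0.098 ]
side tabtop [ 0.4807 -0.0456  0.094 ]
side bear [0.4955 0.1548 0.04  ]
```

View pics/crop0.png

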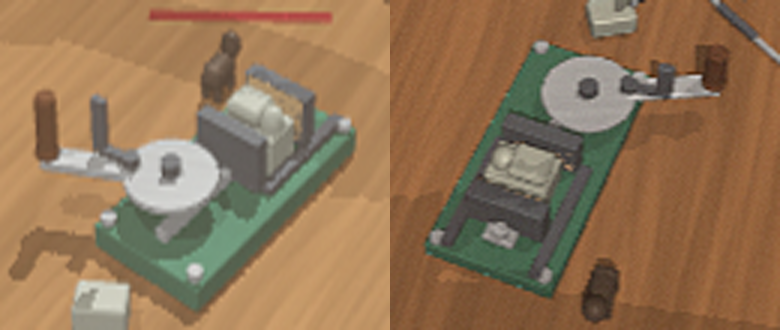

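Run:
```python
from h import *
c,p,d=snap("wrist","pics/w0.png"); np.savez("pics/w0.npz",d=d)
```

```text
(no output)
```

View pics/w0.png

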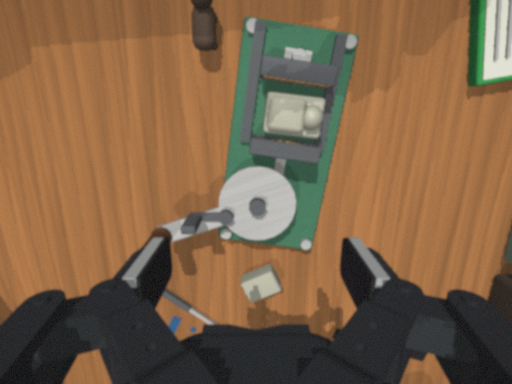

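The wrist view shows the cap centre at (258,203), the hub at (258,207) and the tab at (192,222). The bolts are at (252,25), (351,41), (306,245) and (226,235).

Run:
```python
from h import *
c=cam("wrist")
p=cv2.imread("pics/w0.png")
for k,v in dict(cap=(257.5,203.5,.048),hub=(258,207,.058),b1=(252,25,.025),b2=(351,41,.025),b3=(306,245,.025),b4=(226,235,.025),tab=(192,221,.094),rib=(205,218,.056),knob=(163,236,.098),bear=(204,28,.03),off=(261,283,.026)).items(): print(k,onplane(c,v[:2],v[2]).round(4))
```

```text
cap [ 0.5525 -0.0422  0.048 ]
hub [ 0.5531 -0.043   0.058 ]
b1 [0.5464 0.1543 0.025 ]
b2 [0.655  0.1386 0.025 ]
b3 [ 0.6179 -0.1092  0.025 ]
b4 [ 0.5109 -0.0946  0.025 ]
tab [ 0.4836 -0.0454  0.094 ]
rib [ 0.4901 -0.0576  0.056 ]
knob [ 0.4529 -0.0608  0.098 ]
bear [0.4951 0.1503 0.03  ]
off [ 0.5577 -0.1675  0.026 ]
```

```bash
python3 -m inch '[[0.01,-0.03,-0.01,0,0,0.12,0],[0.02,-0.06,-0.02,0,0,0.24,0],[0.03,-0.09,-0.03,0,0,0.36,0],[0.03,-0.1,-0.03,0,0,0.36,0]]'; python3 -c "
from workcell import telemetry as t;print(t.get_obs()['q'])"
```

```text
time: 0.48
ee_pos: [0.4475, 0.031, 0.2635]
tcp_rot: [179.9, -0.1, 69.0]
wrist_force: [0.2, -0.6, 0.5]
opening: 0.0851
[ 3.94389087e+00 -8.07269433e+00  9.38384021e-01  9.88991546e+01
  2.27559898e-02  1.14988238e+02]
```

```bash
python3 -m inch '[[-0.006,0.007,0,0,0,-0.12,0],[-0.012,0.014,0,0,0,-0.24,0],[-0.018,0.021,0,0,0,-0.36,0],[-0.024,0.028,0,0,0,-0.48,0],[-0.03,0.035,0,0,0,-0.6,0],[-0.036,0.042,0,0,0,-0.72,0],[-0.042,0.05,0,0,0,-0.84,0],[-0.048,0.058,0,0,0,-0.96,0],[-0.054,0.066,0,0,0,-1.08,0],[-0.06,0.074,0,0,0,-1.2,0],[-0.066,0.079,0,0,0,-1.32,0],[-0.066,0.079,0,0,0,-1.44,0]]'; python3 -m inch '[[0,0,0,0,0,-0.12,0],[0,0,0,0,0,-0.24,0],[0,0,0,0,0,-0.36,0],[0,0,0,0,0,-0.49,0],[0,0,0,0,0,-0.49,0],[0,0,0,0,0,-0.49,0]]'
python3 - <<'E'
from h import *
c,p,d=snap("wrist","pics/w1.png"); np.savez("pics/w1.npz",d=d,K=c[0],R=c[1],t=c[2]);print(telemetry.get_obs()['q'])
E
```

```text
time: 1.48
ee_pos: [0.5012, -0.0608, 0.2605]
tcp_rot: [-180.0, -0.0, 152.2]
wrist_force: [0.8, 0.6, -0.3]
opening: 0.0856
time: 1.98
ee_pos: [0.5007, -0.0597, 0.2609]
tcp_rot: [180.0, -0.0, 179.8]
wrist_force: [0.6, -0.3, 0.3]
opening: 0.0855
[-6.79753894e+00 -5.20144081e-01  7.73387368e+00  9.82778066e+01
 -2.37547601e-03 -6.54071735e+00]
```

View pics/w1.png

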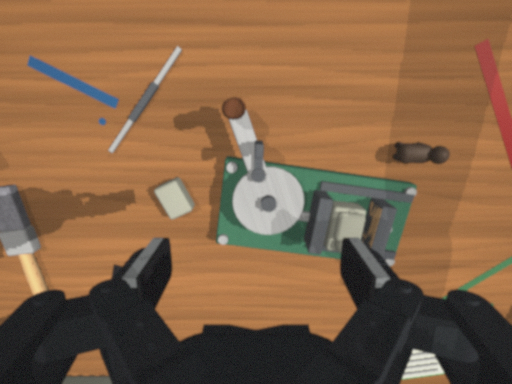

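The wrist view shows the knob top at (233,105), the tab top at about (258,145), the hub at (268,203) and the riffler at (145,98).

Run:
```python
from h import *
z=np.load("pics/w1.npz");c=(z["K"],z["R"],z["t"])
P={k:onplane(c,v[:2],v[2]) for k,v in dict(cap=(268,200.5,.048),hub=(268,203,.058),knob=(233,105,.098),tab=(258.5,146,.094),tabbase=(258,176,.053),rif1=(180,48,.008),rif2=(111,151,.008),bear=(421,152,.03)).items()}
for k,v in P.items(): print(k,v.round(4))
d=P["knob"]-P["hub"];print(np.hypot(*d[:2]),np.degrees(np.arctan2(d[1],d[0]))%360)
d=P["tab"]-P["hub"];print(np.hypot(*d[:2]),np.degrees(np.arctan2(d[1],d[0]))%360)
```

```text
cap [ 0.55   -0.0437  0.048 ]
hub [ 0.55   -0.0441  0.058 ]
knob [ 0.43   -0.0825  0.098 ]
tab [ 0.4725 -0.0565  0.094 ]
tabbase [ 0.5158 -0.0567  0.053 ]
rif1 [ 0.3613 -0.154   0.008 ]
rif2 [ 0.4905 -0.2595  0.008 ]
bear [0.4901 0.1566 0.03  ]
0.126028794758267 197.74940633549267
0.07852722422922266 189.06777139425031
```

```bash
python3 -m inch '[[0.01,0.03,0.02,0,0,0,1],[0.019,0.055,0.05,0,0,0,1],[0.019,0.055,0.08,0,0,0,1],[0.019,0.055,0.11,0,0,0,1],[0.019,0.055,0.14,0,0,0,1],[0.019,0.055,0.16,0,0,0,1],[0.019,0.055,0.18,0,0,0,1],[0.019,0.055,0.197,0,0,0,1],[0.019,0.055,0.197,0,0,0,1],[0.019,0.055,0.197,0,0,0,1]]'; python3 -m inch '[[0,-0.005,0,0,0,0,1],[0,-0.01,0,0,0,0,1],[0,-0.015,0,0,0,0,1],[0,-0.02,0,0,0,0,1],[0,-0.025,0,0,0,0,1],[0,-0.028,0,0,0,0,1]]';python3 -m inch '[[0,-0.003,0,0,0,0,1],[0,-0.006,0,0,0,0,1],[0,-0.009,0,0,0,0,1],[0,-0.012,0,0,0,0,1]]'
```

```text
time: 2.87
ee_pos: [0.4812, -0.0046, 0.0639]
tcp_rot: [-180.0, -0.1, 179.8]
wrist_force: [0.9, -0.5, 0.9]
opening: -0.0
time: 3.37
ee_pos: [0.4818, -0.0334, 0.0646]
tcp_rot: [-180.0, 0.0, 179.9]
wrist_force: [-0.4, -0.0, 0.6]
opening: -0.0001
time: 3.7
ee_pos: [0.4814, -0.0445, 0.0642]
tcp_rot: [180.0, -0.0, 180.0]
wrist_force: [-1.6, 3.7, 1.4]
opening: 0.0
```

In contact (3.7 N). I keep pushing.

```bash
for i in 1 2 3; do python3 -m inch '[[0,-0.003,0,0,0,0,1],[0,-0.006,0,0,0,0,1]]'|grep -E 'pos|wrist'; done
python3 - <<'E'
from h import *
c,p,d=snap("wrist","pics/w2.png");c,q,d=snap("side","pics/s2.png")
a=cv2.resize(cv2.imread("pics/w2.png"),(400,300));b=cv2.resize(cv2.imread("pics/s2.png")[150:250,220:350],(390,300),interpolation=2)
cv2.imwrite("pics/c2.png",np.hstack([a,b]))
E
```

```text
ee_pos: [0.4821, -0.0506, 0.0643]
wrist_force: [3.5, 4.9, -0.4]
ee_pos: [0.4826, -0.0564, 0.0645]
wrist_force: [5.4, 6.2, -0.8]
ee_pos: [0.4822, -0.0625, 0.0644]
wrist_force: [-0.1, 4.0, -0.0]
```

View pics/c2.png

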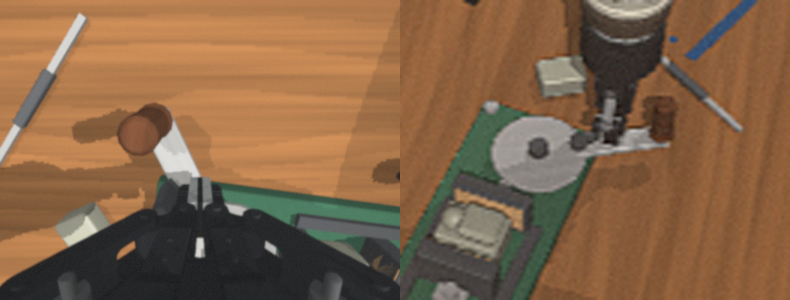

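The wrist half of the picture shows the knob top at about (177,171) in full-resolution pixels. The tab is still hidden behind the fingers.

```bash
python3 - <<'E'
from h import *
c=cam("wrist");k=onplane(c,(177,171),.098);d=k-[.551,-.0437,.098];print(k,np.hypot(*d[:2]),np.degrees(np.arctan2(d[1],d[0]))%360)
E
for i in 1 2; do python3 -m inch '[[0,-0.003,0,0,0,0,1],[0,-0.006,0,0,0,0,1]]'|grep -E 'pos|wrist'; done
```

```text
[ 0.43506994 -0.09356741  0.098     ] 0.12620038092623928 203.2749960976773
ee_pos: [0.4815, -0.0686, 0.0641]
wrist_force: [-1.4, 3.4, 0.4]
ee_pos: [0.4815, -0.0748, 0.0642]
wrist_force: [-0.6, 3.8, -0.1]
```

```bash
for i in 1 2; do python3 -m inch '[[0,-0.0025,0,0,0,0,1],[0,-0.005,0,0,0,0,1]]'|grep -E 'pos|wrist'; done
python3 - <<'E'
from h import *
snap("wrist","pics/w3.png");snap("scene","pics/s3.png")
a=cv2.resize(cv2.imread("pics/w3.png"),(400,300));b=cv2.resize(cv2.imread("pics/s3.png")[130:230,180:310],(390,300),interpolation=2)
cv2.imwrite("pics/c3.png",np.hstack([a,b]))
E
```

```text
ee_pos: [0.481, -0.0787, 0.064]
wrist_force: [-4.3, 16.5, 2.1]
ee_pos: [0.4797, -0.0813, 0.0635]
wrist_force: [-9.3, 31.7, 2.2]
```

View pics/c3.png

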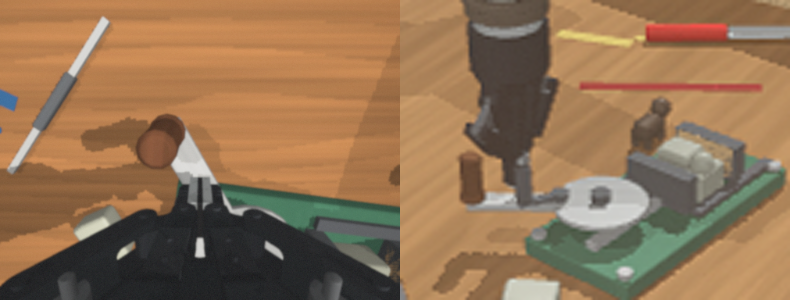

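```bash
python3 -m inch '[[0,0.01,0,0,0,0,1],[0,0.023,0,0,0,0,1],[0,0.023,-0.03,0,0,0,1],[0,0.023,-0.065,0,0,0,1],[-0.02,0.023,-0.1,0,0,0,0],[-0.02,0.023,-0.14,0,0,0,0],[-0.02,0.023,-0.17,0,0,0,0],[-0.02,0.023,-0.19,0,0,0,0],[-0.02,0.023,-0.19,0,0,0,0],[-0.02,0.023,-0.19,0,0,0,0]]'
python3 - <<'E'
from h import *
c,p,d=snap("wrist","pics/w4.png"); np.savez("pics/w4.npz",d=d,K=c[0],R=c[1],t=c[2])
a=cv2.imread("pics/w4.png")[70:260,150:450];cv2.imwrite("pics/c4.png",cv2.resize(a,(750,475),interpolation=2))
E
```

```text
time: 5.9
ee_pos: [0.5024, -0.0622, 0.2552]
tcp_rot: [-179.9, 0.1, 179.9]
wrist_force: [0.3, -0.1, -1.0]
opening: 0.0724
```

View pics/c4.png

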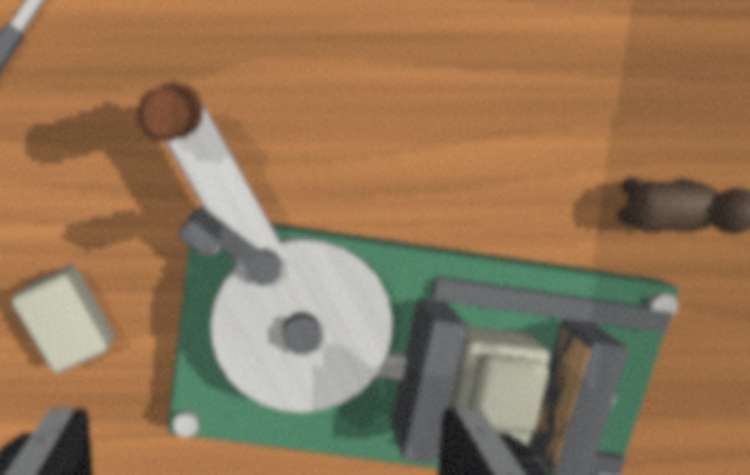

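The pawl lever is over on the clamping side: its tab, at crop (205,230), lies counter-clockwise of the bar. The knob top is at crop (168,110), which is full-image (217,114), and the hub is at (271,202).

Run:
```python
from h import *
z=np.load("pics/w4.npz");c=(z["K"],z["R"],z["t"])
P={k:onplane(c,v[:2],v[2]) for k,v in dict(hub=(271,202.5,.058),knob=(217.5,114,.098),tab=(232,161,.094),piv=(255,176,.06),off=(174,197,.026),bear=(421,152,.03)).items()}
for k,v in P.items():
    d=v-[.551,-.0437,0];print(k,v.round(4),np.hypot(*d[:2]).round(4),(np.degrees(np.arctan2(d[1],d[0]))%360).round(1))
d=P["tab"]-P["piv"];print((np.degrees(np.arctan2(d[1],d[0]))%360).round(1))
```

```text
hub [ 0.5496 -0.0432  0.058 ] 0.0015 161.0
knob [ 0.4408 -0.1008  0.098 ] 0.1241 207.4
tab [ 0.4898 -0.0877  0.094 ] 0.0754 215.7
piv [ 0.5149 -0.0632  0.06  ] 0.041 208.4
off [ 0.5527 -0.1738  0.026 ] 0.1301 270.8
bear [0.4909 0.1504 0.03  ] 0.2032 107.2
224.3
```

```bash
python3 -m inch '[[0.02,-0.01,0.02,0,0,-0.1,0.62],[0.04,-0.025,0.05,0,0,-0.2,0.62],[0.063,-0.039,0.08,0,0,-0.3,0.62],[0.063,-0.039,0.11,0,0,-0.4,0.62],[0.063,-0.039,0.14,0,0,-0.48,0.62],[0.063,-0.039,0.14,0,0,-0.48,0.62],[0.063,-0.039,0.14,0,0,-0.48,0.62]]'
python3 - <<'E'
from h import *
c,p,d=snap("wrist","pics/w5.png"); np.savez("pics/w5.npz",d=d,K=c[0],R=c[1],t=c[2])
E
```

```text
time: 6.53
ee_pos: [0.4371, -0.1004, 0.1127]
tcp_rot: [179.9, -0.2, -152.7]
wrist_force: [-0.6, 0.4, 0.0]
opening: 0.0326
```

View pics/w5.png

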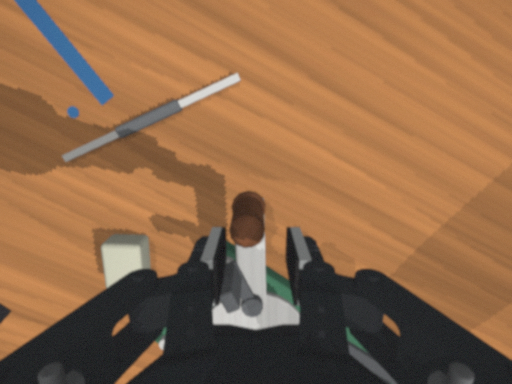

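The wrist view shows the knob between the fingers, its top face centred at about (247,230). The gap centre is at column 256.

Run:
```python
from h import *
z=np.load("pics/w5.npz");c=(z["K"],z["R"],z["t"])
k=onplane(c,(247,230),.098);o=telemetry.get_obs();y=np.radians(o["tcp_rot"][2]);w=k-o["ee_pos"]
print(k.round(4),"tool",w[0]*np.cos(y)+w[1]*np.sin(y),w[0]*np.sin(y)-w[1]*np.cos(y))
d=k-[.55,-.0435,0];print(np.hypot(*d[:2]),np.degrees(np.arctan2(d[1],d[0]))%360)
```

```text
[ 0.4401 -0.1051  0.098 ] tool 0.000561365724687637 -0.00478683650439378
0.12598963875860392 209.26018482937855
```

```bash
python3 -m inch '[[0,-0.005,0,0,0,-0.03,0.62],[0,-0.005,0.015,0,0,-0.03,0.62],[0,-0.005,0.03,0,0,-0.03,0.62],[0,-0.005,0.045,0,0,-0.03,0.62],[0,-0.005,0.053,0,0,-0.03,0.62],[0,-0.005,0.053,0,0,-0.03,0.62]]'
python3 - <<'E'
# arc rows: relative to start pose at handle radius 0.125, clockwise return by a (tool y = -tangent CCW => +y), tool rz=+a
import numpy as np
r=.125
for a in np.arange(.1,1.31,.1): print(round(a,2), "tx",round(r*(np.cos(a)-1),4),"ty",round(r*np.sin(a),4))
E
```

```text
time: 7.08
ee_pos: [0.441, -0.1049, 0.0612]
tcp_rot: [180.0, -0.0, -150.9]
wrist_force: [-0.5, -0.9, 0.1]
opening: 0.0326
0.1 tx -0.0006 ty 0.0125
0.2 tx -0.0025 ty 0.0248
0.3 tx -0.0056 ty 0.0369
0.4 tx -0.0099 ty 0.0487
0.5 tx -0.0153 ty 0.0599
0.6 tx -0.0218 ty 0.0706
0.7 tx -0.0294 ty 0.0805
0.8 tx -0.0379 ty 0.0897
0.9 tx -0.0473 ty 0.0979
1.0 tx -0.0575 ty 0.1052
1.1 tx -0.0683 ty 0.1114
1.2 tx -0.0797 ty 0.1165
1.3 tx -0.0916 ty 0.1204
```

```bash
python3 -m inch '[[-0.0006,0.0125,0,0,0,0.1,0.62],[-0.0025,0.0248,0,0,0,0.2,0.62],[-0.0056,0.0369,0,0,0,0.3,0.62],[-0.0099,0.0487,0,0,0,0.4,0.62],[-0.0153,0.0599,0,0,0,0.5,0.62],[-0.0218,0.0706,0,0,0,0.6,0.62],[-0.0294,0.0805,0,0,0,0.7,0.62],[-0.0379,0.0897,0,0,0,0.8,0.62],[-0.0473,0.0979,0,0,0,0.9,0.62],[-0.0575,0.1052,0,0,0,1.0,0.62],[-0.0683,0.1114,0,0,0,1.1,0.62],[-0.0797,0.1165,0,0,0,1.2,0.62]]'
python3 -m inch '[[-0.0006,0.0125,0,0,0,0.1,0.62],[-0.0006,0.0125,0,0,0,0.1,0.62]]'
python3 - <<'E'
from h import *
o=telemetry.get_obs();d=o["ee_pos"]-[.55,-.0435,0];print(np.hypot(*d[:2]),np.degrees(np.arctan2(d[1],d[0]))%360,o["q"])
E
```

```text
time: 8.08
ee_pos: [0.4545, 0.0361, 0.0632]
tcp_rot: [180.0, 0.1, 140.1]
wrist_force: [-1.2, -3.2, 1.5]
opening: 0.0325
time: 8.25
ee_pos: [0.464, 0.0461, 0.063]
tcp_rot: [179.9, 0.1, 134.4]
wrist_force: [0.7, -0.3, 0.2]
opening: 0.0322
0.12416193720753317 133.83762666472418 [ 5.66506690e+00 -6.53904186e+00 -1.99338624e+01  7.64617242e+01
  6.14292246e-03  5.12167568e+01]
```

```bash
cat > f.py <<'E'
from h import *
o=telemetry.get_obs();d=o["ee_pos"]-[.55,-.0435,0];y=np.radians(o["tcp_rot"][2]);w=o["wrist_force"]
print("t",o["time"],"r",np.hypot(*d[:2]).round(4),"tool@rad",np.radians(np.degrees(np.arctan2(d[1],d[0]))%360-171.8).round(3),"yaw",np.radians(np.degrees(y)%360-171.8).round(3),"Fx",(w[0]*np.cos(y)+w[1]*np.sin(y)).round(2),"Fy",(w[0]*np.sin(y)-w[1]*np.cos(y)).round(2))
E
for i in 1 2; do python3 -m inch '[[-0.0002,-0.0062,0,0,0,-0.05,0.62],[-0.0006,-0.0125,0,0,0,-0.1,0.62],[-0.0014,-0.0187,0,0,0,-0.15,0.62],[-0.0025,-0.0248,0,0,0,-0.2,0.62]]' >/dev/null; python3 f.py; done; for i in 1 2 3; do python3 -m inch '[[-0.0002,-0.0062,0,0,0,-0.05,0.62],[-0.0006,-0.0125,0,0,0,-0.1,0.62]]' >/dev/null; python3 f.py; done
```

```text
t 8.5833 r 0.1242 tool@rad -0.445 yaw -0.442 Fx -0.39 Fy 2.03
t 8.9167 r 0.1242 tool@rad -0.244 yaw -0.242 Fx -1.76 Fy 3.37
t 9.0833 r 0.1242 tool@rad -0.146 yaw -0.142 Fx -2.61 Fy 5.5
t 9.25 r 0.1242 tool@rad -0.045 yaw -0.042 Fx -2.88 Fy 5.76
t 9.4167 r 0.1243 tool@rad 0.055 yaw 0.058 Fx -3.56 Fy 5.16
```

```bash
for i in 1 2 3; do python3 -m inch '[[-0.0002,-0.0062,0,0,0,-0.05,0.62],[-0.0006,-0.0125,0,0,0,-0.1,0.62]]' >/dev/null; python3 f.py; done; for i in 1 2 3 4; do python3 -m inch '[[0,-0.0031,0,0,0,-0.025,0.62],[-0.0002,-0.0062,0,0,0,-0.05,0.62]]' >/dev/null; python3 f.py; done
```

```text
t 9.5833 r 0.1243 tool@rad 0.156 yaw 0.158 Fx -3.21 Fy 5.03
t 9.75 r 0.1244 tool@rad 0.257 yaw 0.258 Fx -3.1 Fy 6.18
t 9.9167 r 0.1245 tool@rad 0.357 yaw 0.359 Fx -3.93 Fy 5.36
t 10.0833 r 0.1245 tool@rad 0.406 yaw 0.407 Fx -3.19 Fy 4.89
t 10.25 r 0.1245 tool@rad 0.455 yaw 0.457 Fx -2.55 Fy 5.69
t 10.4167 r 0.1246 tool@rad 0.504 yaw 0.507 Fx -1.97 Fy 4.86
t 10.5833 r 0.1246 tool@rad 0.554 yaw 0.557 Fx -2.46 Fy 5.81
```

```bash
for i in 1 2 3 4; do python3 -m inch '[[0,-0.0016,0,0,0,-0.0125,0.62],[0,-0.0031,0,0,0,-0.025,0.62]]' >/dev/null; python3 f.py; done
```

```text
t 10.75 r 0.1246 tool@rad 0.579 yaw 0.582 Fx -2.61 Fy 5.62
t 10.9167 r 0.1246 tool@rad 0.603 yaw 0.607 Fx -5.21 Fy 5.04
t 11.0833 r 0.1246 tool@rad 0.628 yaw 0.632 Fx -3.79 Fy 5.52
t 11.25 r 0.1247 tool@rad 0.653 yaw 0.657 Fx -3.67 Fy 5.61
```

```bash
python3 -m inch '[[-0.0006,0.0125,0,0,0,0.1,0.62],[-0.0025,0.0248,0,0,0,0.2,0.62],[-0.0056,0.0369,0,0,0,0.3,0.62],[-0.0099,0.0487,0,0,0,0.4,0.62],[-0.0153,0.0599,0,0,0,0.5,0.62],[-0.0218,0.0706,0,0,0,0.6,0.62],[-0.0294,0.0805,0,0,0,0.7,0.62],[-0.0379,0.0897,0,0,0,0.8,0.62],[-0.0473,0.0979,0,0,0,0.9,0.62],[-0.0575,0.1052,0,0,0,1.0,0.62],[-0.0683,0.1114,0,0,0,1.1,0.62],[-0.0797,0.1165,0,0,0,1.2,0.62]]' >/dev/null; python3 f.py
python3 -m inch '[[-0.0002,0.0062,0,0,0,0.05,0.62],[-0.0006,0.0115,0,0,0,0.09,0.62],[-0.0006,0.0115,0,0,0,0.09,0.62]]'>/dev/null; python3 f.py
for i in 1 2 3 4 5; do python3 -m inch '[[0,-0.0031,0,0,0,-0.025,0.62],[-0.0002,-0.0062,0,0,0,-0.05,0.62]]' >/dev/null; python3 f.py; done
```

```text
t 12.25 r 0.1249 tool@rad -0.546 yaw -0.55 Fx -0.99 Fy -2.53
t 12.5 r 0.1245 tool@rad -0.642 yaw -0.636 Fx 0.07 Fy -0.2
t 12.6667 r 0.1244 tool@rad -0.587 yaw -0.583 Fx 0.62 Fy 1.27
t 12.8333 r 0.1244 tool@rad -0.537 yaw -0.533 Fx 0.38 Fy 2.62
t 13.0 r 0.1243 tool@rad -0.487 yaw -0.483 Fx -0.25 Fy 2.99
t 13.1667 r 0.1243 tool@rad -0.439 yaw -0.433 Fx 0.34 Fy 4.99
t 13.3333 r 0.1242 tool@rad -0.391 yaw -0.382 Fx 0.22 Fy 6.83
```

```bash
for i in 1 2 3; do python3 -m inch '[[0,-0.0008,0,0,0,-0.006,0.62],[0,-0.0016,0,0,0,-0.0125,0.62],[0,-0.0016,0,0,0,-0.0125,0.62]]' >/dev/null; python3 f.py; done
```

```text
t 13.5833 r 0.1243 tool@rad -0.378 yaw -0.372 Fx 0.66 Fy 4.19
t 13.8333 r 0.1242 tool@rad -0.366 yaw -0.36 Fx 0.89 Fy 4.95
t 14.0833 r 0.1243 tool@rad -0.353 yaw -0.347 Fx 0.18 Fy 4.86
```

```bash
for i in 1 2 3 4 5 6; do python3 -m inch '[[0,-0.0016,0,0,0,-0.0125,0.62],[0,-0.0031,0,0,0,-0.025,0.62]]' >/dev/null; python3 f.py; done
```

```text
t 14.25 r 0.1242 tool@rad -0.329 yaw -0.322 Fx -0.38 Fy 5.57
t 14.4167 r 0.1243 tool@rad -0.304 yaw -0.297 Fx -0.74 Fy 5.55
t 14.5833 r 0.1242 tool@rad -0.279 yaw -0.272 Fx -1.14 Fy 5.42
t 14.75 r 0.1243 tool@rad -0.254 yaw -0.247 Fx -1.01 Fy 6.41
t 14.9167 r 0.1242 tool@rad -0.23 yaw -0.222 Fx -1.64 Fy 6.76
t 15.0833 r 0.1242 tool@rad -0.206 yaw -0.197 Fx -2.59 Fy 7.58
```

```bash
for i in 1 2 3 4; do python3 -m inch '[[0,-0.0012,0,0,0,-0.01,0.62]]' >/dev/null; python3 f.py; done
```

```text
t 15.1667 r 0.1242 tool@rad -0.197 yaw -0.187 Fx -2.61 Fy 8.53
t 15.25 r 0.1242 tool@rad -0.188 yaw -0.177 Fx -1.24 Fy 9.32
t 15.3333 r 0.1242 tool@rad -0.178 yaw -0.167 Fx -1.78 Fy 8.15
t 15.4167 r 0.1242 tool@rad -0.169 yaw -0.157 Fx -2.2 Fy 9.74
```

```bash
python3 -m inch '[[0,-0.0012,0,0,0,-0.01,0.62]]' >/dev/null; python3 f.py; for i in 1 2 3; do python3 -m inch '[[0,0,0,0,0,0,0.62]]' >/dev/null; python3 f.py; done
```

```text
t 15.5 r 0.1241 tool@rad -0.16 yaw -0.147 Fx -1.68 Fy 8.79
t 15.5833 r 0.1242 tool@rad -0.159 yaw -0.147 Fx -1.63 Fy 8.81
t 15.6667 r 0.1242 tool@rad -0.159 yaw -0.147 Fx -2.89 Fy 8.37
t 15.75 r 0.1242 tool@rad -0.159 yaw -0.147 Fx -2.22 Fy 7.84
```

```bash
for i in 1 2; do python3 -m inch '[[0,-0.0008,0,0,0,-0.006,0.62]]' >/dev/null; python3 f.py; done
```

```text
t 15.8333 r 0.1241 tool@rad -0.154 yaw -0.141 Fx -1.71 Fy 9.67
t 15.9167 r 0.1241 tool@rad -0.148 yaw -0.135 Fx -2.17 Fy 10.03
```

Snug at about 9.8 N. I centre the gap on the knob, lift away and look.

```bash
python3 -m inch '[[0,0.003,0,0,0,0,0.62],[0,0.005,0,0,0,0,0.6],[0,0.005,0,0,0,0,0.6],[0,0.005,-0.02,0,0,0,0.6],[0,0.005,-0.05,0,0,0,0.6],[0,0.005,-0.08,0,0,0,0.6],[0,0.005,-0.11,0,0,0,0.6],[-0.02,0.005,-0.15,0,0,0,0.6],[-0.05,0.005,-0.19,0,0,0,0.6],[-0.07,0.005,-0.19,0,0,0,0.6],[-0.07,0.005,-0.19,0,0,0,0.6],[-0.07,0.005,-0.19,0,0,0,0.6]]'
python3 - <<'E'
from h import *
c,p,d=snap("wrist","pics/w6.png"); np.savez("pics/w6.npz",d=d,K=c[0],R=c[1],t=c[2]);snap("side","pics/s6.png")
a=cv2.resize(cv2.imread("pics/w6.png"),(400,300));b=cv2.resize(cv2.imread("pics/s6.png")[170:280,200:330],(390,300),interpolation=2)
cv2.imwrite("pics/c6.png",np.hstack([a,b]))
E
```

```text
time: 16.92
ee_pos: [0.4994, -0.024, 0.2513]
tcp_rot: [-180.0, -0.0, 163.9]
wrist_force: [-1.3, 0.9, 0.1]
opening: 0.0341
```

View pics/c6.png

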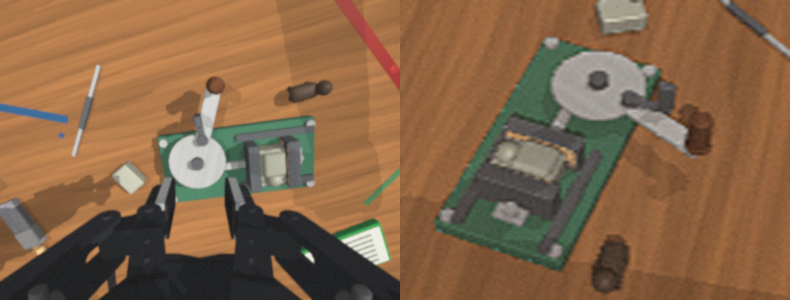

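The wrist half shows the jaw and back stop closed against the stone, squared up, at about (272,165). The tab is on the counter-clockwise side of the handle at (199,127), the bystanders are in place, and the robot is clear of everything.

```bash
python3 -c "
from workcell import order;print(order.job_done())"
```

```text
the job is handed in; nothing more can be done
None
```

I flipped the pawl lever to the clamping side, clamped the stone with two strokes of the handle, and handed the job in at about 17 s of the 70 s.

- **Pawl:** I pushed the tab with the closed fingers until it met a hard stop; the reading there went up to about 33 N. The pictures show the tab on the clamping side, both right after the flip and at the end. My measured lever angle was about 0.28 rad from the bar, less than the 0.4 rad of the stop. I put that down to pixel error and trusted the hard stop instead.
- **Clamping:** I worked the knob loosely between the half-closed fingers. The push was about 5.5 N with the jaw moving freely, then rose as the stone was squeezed. I stopped at 9.7 to 10.0 N on the moving knob, within the 9 to 10.5 N snug band. Readings were noisy by about 1 N, and the knob read about 8.4 N when held still.
- **Last look:** The stone is squared up between the jaw and the back stop. The bystanders appear where they were, and the gripper is clear of everything at 0.25 m up.

I could not measure the jaw force on the stone directly; I inferred it from the push at the knob. The hand-in gave no verdict.

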